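# Hang the vial carrier on the inclined mixer spindle

### The job

Pick up the loaded vial carrier by its orange grip, slide it along the mixer's slanted spindle and turn it while pressing lightly until its slots drop over the brass drive bar and it sits fully home on the flange. Let go of it, then press the green start button all the way down and release it. Work gently, as the vials are glass, and leave the other things on the bench where they are.

Things in the scene. Friction and masses are not known exactly. Their poses are not given: they have to be found in the camera images.
- carrier: Round vial carrier, 104 mm across, 105 mm tall, 0.25 to 0.5 kg, standing upright on the table. Origin: centre of its underside; z is its axis, up to the grip. Blue disc at z = 50 to 56 mm, vial caps in it up to z = 62 mm; six glass vials hang below the disc, down to z = 0, 28 to 48 mm from the axis.
- carrier_grip (a point): Centre of the carrier's orange square grip, 28 x 28 mm, its sides parallel to the carrier's x and y axes. The point lies on the axis at carrier z = 85 mm; the grip spans z = 56 to 105 mm.
- carrier_mouth (a point): Mouth of the carrier's central sleeve, at the centre of its underside. Bore 19 mm (octagonal, across flats), 50 mm deep. The lowest 16 mm is a collar 40 mm across with four open slots through it, each 8.4 mm wide, pointing along +x, -x, +y and -y of the carrier, with blocks between.
- head: Slanted motor head of the mixer. Origin: centre of the upper face of the flange (48 mm across), on which the carrier's sleeve must sit. z is the spindle's axis, pointing up and leaning 40 degrees from vertical towards the mixer's front (the robot's side); y is level. The spindle with flange and bar is sprung: it gives along z from 4 N on, up to 6 mm (16 N), then is solid. Over 25 N is too much for the glass.
- spindle_tip (a point): Tip of the steel spindle, 48 mm above the flange along the head's z. Spindle 17 mm across, the last 11 mm tapering to 9 mm.
- bar (a point): Middle of the brass drive bar, 6 mm wide, 5 mm high, 38 mm long, across the spindle 8 mm above the flange. With slots unmatched the carrier stops on it 10.5 mm short of home. Its angle is not reported: anywhere within 38 degrees of the head's x axis, held by the gear motor. See it, or feel for it: turn the carrier under a light press (4 to 10 N); slots fit within about 3 degrees.
- mixer: The mixer's fixed base, white box 190 x 160 x 40 mm (from 75 mm before to 115 mm behind the origin) with a grey button box 85 x 95 x 50 mm on its -y side. Origin: on the table, below the flange's centre (which is 100 mm up); x points to the rear of the mixer, z up.
- start (a joint): Green start button: 0 up, 0.006 m fully down; springs back; 5 N holds it fully down.
- start_top (a point): Centre of the top of the start button (28 mm across), which is pressed straight down; on the button box, beside the spindle.
- vial_a: Bystander, to be left alone: loose sample vial with grey cap, 25 mm across, 58 mm tall; origin at the centre of its underside.
- vial_b: Bystander, to be left alone: loose sample vial with red cap, 25 mm across, 58 mm tall; origin at the centre of its underside.
- vial_c: Bystander, to be left alone: loose sample vial with grey cap, 25 mm across, 58 mm tall; origin at the centre of its underside.
- ethanol: Bystander, to be left alone: white bottle with red cap, 72 mm across, 160 mm tall; origin at the centre of its underside.
- dish: Bystander, to be left alone: white bowl, 84 mm across, 35 mm tall; origin at the centre of its underside.
- brush: Bystander, to be left alone: brush lying flat; origin at the middle of its underside.
- jar: Bystander, to be left alone: amber jar with grey lid, 60 mm across, 75 mm tall; origin at the centre of its underside.

How it is judged (in metres and radians):
On the way, in this order (a step that is already met when the one before it is completed fails the run):
1. the carrier sits fully home on the spindle (within 4 mm of the flange) and has been let go (z of carrier in the frame of head between -0.004 and 0.004 m and x of carrier in the frame of head between -0.005 and 0.005 m and y of carrier in the frame of head between -0.005 and 0.005 m and angle between the z axis of carrier and the z axis of head, either way round below 0.15 rad and angle between carrier's own z axis and vertical below 1 rad and contact force between carrier and the fingers below 0.1 N), for 0.2 s.
2. the start button is pressed down (at least 4.5 mm) with the carrier home (z of carrier in the frame of head between -0.004 and 0.004 m and x of carrier in the frame of head between -0.005 and 0.005 m and y of carrier in the frame of head between -0.005 and 0.005 m and angle between the z axis of carrier and the z axis of head, either way round below 0.15 rad and angle between carrier's own z axis and vertical below 1 rad and value of joint start above 0.0045 m), for 0.05 s.
At the end, for the whole second after the job is handed in: The carrier sits home on the spindle: its underside within 4 mm of the flange face, within 5 mm of the spindle's axis in each direction, its axis within 0.15 rad of the spindle's, at rest; the start button has been pressed and is up again (under 2 mm) (z of carrier in the frame of head between -0.004 and 0.004 m and x of carrier in the frame of head between -0.005 and 0.005 m and y of carrier in the frame of head between -0.005 and 0.005 m and angle between the z axis of carrier and the z axis of head, either way round below 0.15 rad and angle between carrier's own z axis and vertical below 1 rad and linear speed of carrier below 0.02 m/s and value of joint start below 0.002 m); the robot touches nothing.
It fails at once if carrier and mixer press on each other with more than 25 N (contact force between carrier and mixer above 25 N).
It fails at once if the carrier is tipped more than 69 degrees from upright (angle between carrier's own z axis and vertical above 1.2 rad).
It fails at once if a bystander is moved by more than 30 mm (distance of any of vial_a, vial_b, vial_c, ethanol, dish, brush, jar from where it was at the start of the episode above 0.03 m).
It also fails if it takes over 64 s, if anything falls off the work surface, if the arm or the gripper's body presses on something with over 40 N, if the wrist force passes 120 N, or if a joint passes its speed limit or range.

### The arm

A 6-joint arm with a two-finger parallel gripper is mounted at the origin on the work surface. World frame = base frame: x ahead of the robot, y to its left, z up, the work surface at z = 0. Lengths are in mm, angles in rad, forces in N, time in s.
With the tool pointing down it reaches from about 350 to 975 mm from the base axis. Payload 7.1 kg.
Tool frame: the origin (TCP) lies midway between the tips of the shut fingers; the grasp point (between the pads) lies 19 mm behind it (ctrl.grasp_offset is the distance from the TCP to the grasp point, in mm); z points along the fingers, y is the line along which they close (so a half turn about z gives the same grasp; the last joint's range is limited). The gripper opens to 88 mm and grips with 3 to 60 N. Pads are 20 mm wide; open, the fingers measure 115 mm over their backs; the gripper's body (75 mm by 178 mm) begins 61 mm behind the grasp point.
Start: joints at [1.135, 0.423, 1.63, -0, 1.089, -0.019], TCP at [252.99, 571.49, 222.675] pointing down, gripper open.
Joint ranges: [-3, 3], [-0.9, 2.11], [0.09, 2.58], [-1.31, 4.45], [0.11, 2.69], [-2.54, 2.54]. Speed limits (rad/s): [2.39, 2.39, 3.01, 3.14, 3.14, 3.14].

### API

Orientations are given as a rotation vector (axis times angle).
In Python, from workcell import ctrl gives the robot as it stands. The module is installed in compiled form; this text tells all that it offers.
- The arm moves only by the tool servo_tool, never from a script. Its argument "rows" is a list of rows, each a list of 7 numbers: the turn, a rotation vector about the tool's x, y, z as a fraction of full scale, then the shift along the tool's x, y, z as a fraction of full scale, then the finger opening in mm, from 0 to 87.8. A call has 1 to 10 rows; each row is the pose to reach, as a shift and turn from the pose commanded when the call began, along the tool's axes at that moment; what a row does not reach only later rows make up. Full scale, the value 1, is 20 cm for a shift and 1.5 rad for a turn. A row lasts 1/8 s, in which the tool goes at most 62.5 mm and 10.7 degrees, less where a joint would pass 70% of its speed; a pose out of reach is approached as far as the arm can. A call with a number of a shift or a turn outside -1 to 1 is refused whole. A call with a gripper value outside its range is refused whole. The fingers move at their own pace and stop on an object; the grip force is fixed at half the most. Time passes only in rows, so rows that repeat a pose let the fingers close. It gives the time, the measured TCP pose, the force, the opening and the grip force at its end, in the units of the state.
- ctrl.get_obs(): the state, without advancing time (a new reading comes with each control period).
- ctrl.get_image(name): name is "side" or "top" or "wrist"; returns (picture, depth): 400x640x3 uint8, red, green, blue; 400x640 float32, mm along the optical axis (not along the pixel's ray), 0 where there is no reading.
- ctrl.camera_info(name): a dict with "intrinsics" (3x3 intrinsics, pixels), "k1" (the pictures are not rectified: a ray, as slopes to the right and down, at radius r is drawn at 1 + k1 r^2 times it, then the intrinsics apply), "R" (3x3) and "t" (3): a world point X has camera coordinates R X + t. Camera axes: x right, y down, z forward; pixel columns grow to the right and rows downward; lengths in mm; the calibration is good to about 2 mm. A picture is of the moment at which its call begins: read the wrist's pose just before it. camera_info takes no time and is no camera call; for the wrist camera it gives the pose at the moment of the call.
- ctrl.close_job(): hands the job in; it is judged then, once.
The state is a dict: "t": time; "qpos": joint angles; "qvel": joint speeds; "joint_torque": joint torques, N m; "ee_pos": TCP position; "orientation": TCP orientation; "ft_force": force on the tool from outside, world axes, zero at the start; "moment": the same for the moment, N m; "width": finger opening in mm; "grasp_force": force on a finger pad.
Only numpy, scipy, OpenCV 4.12 (cv2) and the standard library are available. Lean on these libraries where they do the work, as an engineer would, in place of code of your own. Each camera call takes 0.05 s, during which the arm holds its last target. There are 200 camera calls.

## Working session

There is one attempt and no reset: what is moved stays moved. The work goes in short steps, Python scripts to look and compute and a tool call to move; the robot and the scene stay as the last step left them, time stands still between calls to the robot, and variables do not carry over. Pictures are saved under pics/ and viewed, at most 10 in all, crops included, and the job is handed in when it is done.

Besides the shell and the picture viewer there is one more tool, called after "Emit:" by a JSON object that holds its "fn" and its "kwargs". servo_tool: Moves the arm, as the interface text tells. Its arguments: {"type":"object","properties":{"rows":{"type":"array","items":{"type":"array","items":{"type":"number"}}}},"required":["rows"]}

```bash
mkdir -p pics
cat > h.py <<'E'
import numpy as np, cv2
from workcell import ctrl
from scipy.spatial.transform import Rotation as Rn
def snap(n,f=None):
    info=ctrl.camera_info(n); im,d=ctrl.get_image(n)
    if f: cv2.imwrite(f'pics/{f}.png',im[:,:,::-1])
    np.savez(f'{f or n}.npz',im=im,d=d,K=info['intrinsics'],k1=info['k1'],R=info['R'],t=info['t'])
    return im,d,info
def cloud(d,info):
    K=np.array(info['intrinsics']);k1=float(info['k1']);v,u=np.mgrid[:d.shape[0],:d.shape[1]]
    x=(u-K[0,2])/K[0,0];y=(v-K[1,2])/K[1,1];a,b=x.copy(),y.copy()
    for _ in range(8):
        s=1+k1*(a*a+b*b);a=x/s;b=y/s
    P=np.stack([a*d,b*d,d],-1)
    return (P-np.array(info['t']))@np.array(info['R'])
def load(f):
    z=np.load(f+'.npz');info=dict(intrinsics=z['K'],k1=z['k1'],R=z['R'],t=z['t']);return z['im'],z['d'],info
def proj(X,info):
    c=np.array(info['R'])@X+np.array(info['t']);a=c[:2]/c[2];a=a*(1+float(info['k1'])*(a@a));K=np.array(info['intrinsics'])
    return K[0,0]*a[0]+K[0,2],K[1,1]*a[1]+K[1,2]
E
python3 - <<'E'
from h import *
for n in('side','top'):
    snap(n,n+'0')
a=cv2.imread('pics/side0.png');b=cv2.imread('pics/top0.png')
for n in('side','top'):
    i=ctrl.camera_info(n);R=np.array(i['R']);print(n,-R.T@np.array(i['t']),R.round(2).tolist(),i['k1'])
print(ctrl.grasp_offset,ctrl.get_obs())
E
```

```text
side [ -34.84832633 -876.13204192  932.2183822 ] [[0.85, -0.52, 0.01], [-0.31, -0.53, -0.79], [0.42, 0.67, -0.62]] -0.14379866610245098
top [ 343.18422175    9.88698996 1058.66677478] [[-0.03, -1.0, 0.02], [-0.98, 0.03, -0.18], [0.17, -0.02, -0.98]] 0.028888765582021785
18.700000000000003 {'t': 0.1, 'qpos': array([ 1.13502838e+00,  4.23773665e-01,  1.63059247e+00, -3.61374603e-05,
        1.08862861e+00, -1.89681402e-02]), 'qvel': array([-5.92903845e-05, -1.69792243e-03, -8.53656906e-04, -8.64452656e-04,
        1.38152102e-04, -8.18765008e-04]), 'joint_torque': array([-4.61057007e-04, -5.45608449e+01, -2.74320906e+01,  6.45521586e-02,
        1.88939221e-02, -2.21866003e-06]), 'ee_pos': array([252.77738157, 571.05098254, 221.98196453]), 'orientation': array([-6.49893963e-01, -3.07334472e+00,  2.15684781e-03]), 'ft_force': array([ 0.93523452, -0.11185615, -0.03618217]), 'moment': array([ 0.02668214, -0.01782217, -0.05897803]), 'grasp_force': 0.0, 'width': 87.9734392281773}
```

View pics/top0.png

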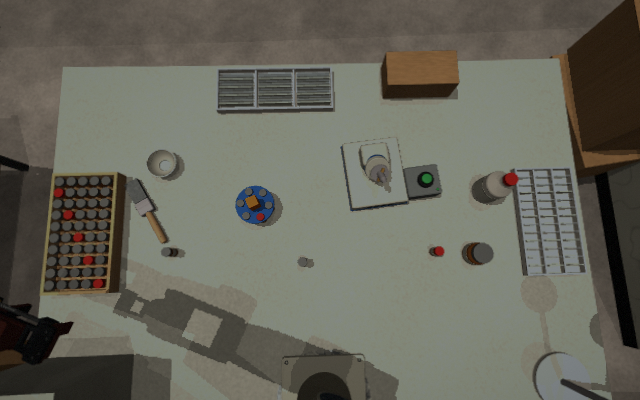

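View pics/side0.png

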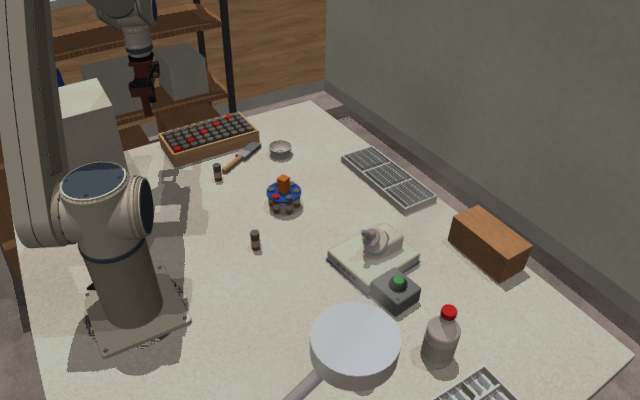

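The top view shows the carrier's orange grip at (253,202), the mixer base at (375,173) with its spindle pointing toward (387,188), and the button at (426,179). The side view agrees with the grip at (283,184) and the button at (398,282).

Run:
```python
from h import *
im,d,info=load('top0');P=cloud(d,info);hsv=cv2.cvtColor(im,cv2.COLOR_RGB2HSV)
def reg(name,m,box):
    k=np.zeros(m.shape,bool);u0,v0,u1,v1=box;k[v0:v1,u0:u1]=1;k&=m&(d>0);q=P[k];print(name,len(q),np.median(q,0).round(1),q.min(0).round(),q.max(0).round());return q
H,S,V=hsv[...,0],hsv[...,1],hsv[...,2]
z=P[...,2]
q=reg('grip top',(z>98)&(z<112),(230,180,280,230));r=cv2.minAreaRect(q[:,:2].astype(np.float32));print(r,q.mean(0))
q=reg('disc',(z>46)&(z<66),(225,175,285,235));print(cv2.minEnclosingCircle(q[:,:2].astype(np.float32)))
q=reg('green',(H>45)&(H<75)&(S>120)&(V>80),(410,160,445,200));print(cv2.minEnclosingCircle(q[:,:2].astype(np.float32)),q.mean(0))
q=reg('btnbox',(z>44)&(z<54),(400,155,450,205));print(cv2.minAreaRect(q[:,:2].astype(np.float32)))
q=reg('base',(z>34)&(z<46),(330,125,415,220));print(cv2.minAreaRect(q[:,:2].astype(np.float32)))
q=reg('head',(z>55),(340,125,405,205))
q=reg('table',(z>-20)&(z<20),(100,300,200,340))
for n,b in dict(vc=(295,250,315,270),vb=(428,242,445,260)).items(): reg(n,z>30,b)
i=cv2.resize(im[130:215,335:450],None,fx=6,fy=6,interpolation=2);cv2.imwrite('pics/c1.png',i[:,:,::-1])
```

```text
grip top 123 [510.4 172.6 105.9] [493. 155.  99.] [527. 188. 110.]
((510.6328125, 172.5159912109375), (28.010923385620117, 27.84307098388672), 23.509824752807617) [509.99318038 171.92120909 105.65705672]
disc 978 [506.4 170.1  58.1] [459. 122.  51.] [561. 225.  66.]
((510.90985107421875, 172.7215576171875), 51.911861419677734)
green 75 [ 567.1 -295.4   73.1] [ 539. -330.   53.] [ 579. -282.   78.]
((556.2608032226562, -306.6242370605469), 28.81726837158203) [ 565.91588714 -296.53810717   71.66412602]
btnbox 781 [ 562.8 -278.8   50.7] [ 520. -340.   44.] [ 624. -226.   54.]
((569.4356079101562, -285.81195068359375), (112.89691162109375, 102.15489959716797), 86.2415771484375)
base 2718 [ 569.2 -153.9   41. ] [ 495. -267.   34.] [697. -72.  46.]
((598.49609375, -172.87057495117188), (190.55784606933594, 184.7953643798828), 6.244157791137695)
head 968 [ 614.1 -154.9   88.3] [ 545. -195.   55.] [ 669. -117.  142.]
table 3988 [215.4 458.2   0.8] [160. 326.  -5.] [271. 592.   8.]
vc 73 [353.   46.9  58.9] [342.  36.  31.] [366.  58.  64.]
vb 105 [ 373.4 -313.7   57.9] [ 361. -331.   30.] [ 384. -303.   65.]
```

View pics/c1.png

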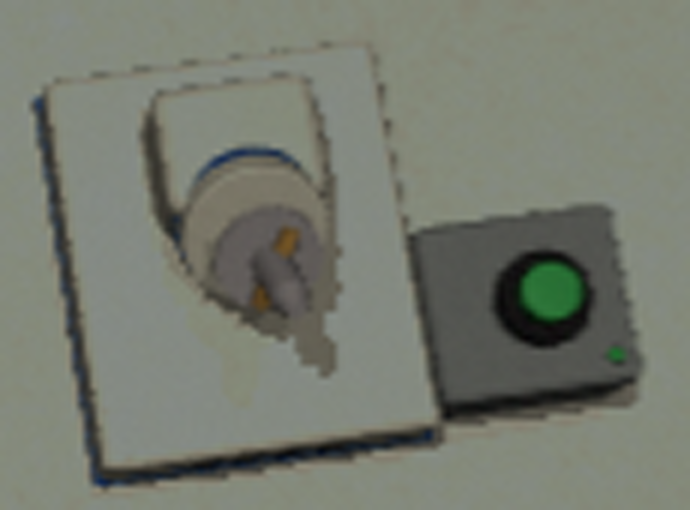

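The bar's brass ends show in this crop at (287,241) and (261,298), to either side of the spindle. The base's top corners are at about (45,85), (370,42), (440,425) and (98,472).

```bash
cat >> h.py <<'E'
def ray(u,v,info,z):
    K=np.array(info['intrinsics']);k1=float(info['k1']);x=(u-K[0,2])/K[0,0];y=(v-K[1,2])/K[1,1];a,b=x,y
    for _ in range(8): s=1+k1*(a*a+b*b);a=x/s;b=y/s
    R=np.array(info['R']);C=-R.T@np.array(info['t']);r=R.T@np.array([a,b,1]);return C+r*(z-C[2])/r[2]
E
python3 - <<'E'
from h import *
im,d,info=load('top0');P=cloud(d,info)
pc=np.array([(45,85),(370,42),(440,425),(98,472)])/6+np.array([335,130])-0.42
Q=np.array([ray(u,v,info,40) for u,v in pc])[:,:2];print(Q.round(1))
L=np.array([(115,80),(115,-80),(-75,-80),(-75,80)],float)
A=L-L.mean(0);B=Q-Q.mean(0);th=np.arctan2((A[:,0]*B[:,1]-A[:,1]*B[:,0]).sum(),(A*B).sum());c,s=np.cos(th),np.sin(th);Rm=np.array([[c,-s],[s,c]])
o=Q.mean(0)-Rm@L.mean(0);print('yaw',np.degrees(th),'o',o,'res',(Q-(L@Rm.T+o)).round(1).tolist())
xm=np.array([c,s,0]);ym=np.array([-s,c,0]);a=np.cos(np.radians(40))*np.array([0,0,1])-np.sin(np.radians(40))*xm;xh=np.cross(ym,a);O=np.array([*o,100])
# spindle points in the head frame
k=np.zeros(d.shape,bool);k[160:200,365:395]=1;k&=(P[...,2]>60);q=(P[k]-O)@np.stack([xh,ym,a],1)
for lo in range(-10,55,6):
    w=q[(q[:,2]>lo)&(q[:,2]<=lo+6)];w=w[np.hypot(w[:,0],w[:,1])<30]
    if len(w):print(lo,len(w),w.mean(0).round(1),w.min(0).round(),w.max(0).round())
for h in(48,):print('tip pix',proj(O+48*a,info),'flange',proj(O,info))
# bar ends
n=a
for c_ in((287,241),(261,298)):
    u,v=np.array(c_)/6+np.array([335,130])-.42
    C=ray(u,v,info,0);D=ray(u,v,info,200)-C;B0=O+10.5*a;X=C+D*((B0-C)@a)/(D@a);h=(X-O)@np.stack([xh,ym,a],1);print('bar end',h.round(1))
gp=[ray(u/6+335-.42,v/6+130-.42,info,73) for u,v in((553,291),)];print('btn',gp)
w=ctrl.camera_info('wrist');o_=ctrl.get_obs();Rt=Rn.from_rotvec(o_['orientation']).as_matrix();Rw=np.array(w['R']);Cw=-Rw.T@np.array(w['t']);print('wrist cam in tool',Rt.T@(Cw-o_['ee_pos']),'\n',(Rw@Rt).round(3),'\nRt',Rt.round(3));print(np.array(w['intrinsics']).round(),w['k1'])
E
```

```text
[[ 680.2  -72.6]
 [ 697.6 -227.9]
 [ 512.3 -248.5]
 [ 494.6  -89.8]]
yaw 6.033577956170068 o [ 576.28126546 -161.79926977] res [[-2.0, -2.5], [-1.5, 1.3], [2.1, 0.7], [1.4, 0.4]]
-10 5 [14.7  3.7 -5.1] [ -9. -17.  -8.] [24. 17. -4.]
-4 141 [ 6.6  0.5 -0.2] [-22. -24.  -4.] [26. 22.  2.]
2 27 [5.8 3.2 3.7] [-15. -24.   2.] [22. 22.  8.]
8 21 [ 6.7 -1.4 10.8] [-16.  -8.   9.] [22.  8. 13.]
14 9 [ 6.9  2.  17.4] [ 0. -7. 15.] [10.  7. 20.]
20 8 [ 8.4  1.  23.6] [ 6. -7. 21.] [10.  6. 26.]
26 7 [ 7.   2.1 29.3] [-0. -4. 26.] [11.  7. 31.]
32 9 [ 6.4  0.9 34.7] [-3. -7. 32.] [10.  6. 37.]
38 14 [ 6.3  1.1 40.6] [ 1. -9. 38.] [10.  6. 44.]
44 16 [ 2.9 -0.8 46.9] [-1. -5. 44.] [ 8.  3. 50.]
tip pix (np.float64(383.29844717000344), np.float64(181.76231584576436)) flange (np.float64(378.93670348331335), np.float64(173.48830654455202))
bar end [15.  -6.9 10.5]
bar end [-11.1   4.9  10.5]
btn [array([ 566.64825635, -295.3853134 ,   73.        ])]
wrist cam in tool [  80.46539298   -0.35427133 -162.61886823] 
 [[-0.     1.     0.   ]
 [-0.957 -0.    -0.29 ]
 [-0.29  -0.     0.957]] 
Rt [[-0.914  0.405 -0.001]
 [ 0.405  0.914 -0.001]
 [-0.    -0.001 -1.   ]]
[[292.   0. 321.]
 [  0. 292. 199.]
 [  0.   0.   1.]] 0.007467307306724454
```

Emit:
{"fn": "servo_tool", "kwargs": {"rows": [[0,0,0,-0.25,-0.16,0,87],[0,0,0,-0.5,-0.33,0,87],[0,0,0,-0.75,-0.49,0,87],[0,0,0,-0.99,-0.65,0,87]]}}

```text
t: 0.6
ee_pos: [382.0, 370.7, 222.5]
orientation: [-0.65, -3.074, 0.001]
ft_force: [1.1, -0.0, -0.2]
width: 86.7
grasp_force: 0.0
```

Emit:
{"fn": "servo_tool", "kwargs": {"rows": [[0,0,0.1,-0.25,-0.16,0,87],[0,0,0.22,-0.5,-0.33,0,87],[0,0,0.34,-0.75,-0.49,0,87],[0,0,0.45,-0.95,-0.62,0,87],[0,0,0.497,-0.99,-0.655,0,87],[0,0,0.497,-0.99,-0.655,0,87],[0,0,0.497,-0.99,-0.655,0,87]]}}

```text
t: 1.48
ee_pos: [509.0, 172.9, 222.5]
orientation: [-1.722, -2.627, 0.001]
ft_force: [-1.0, -0.5, -0.2]
width: 87.2
grasp_force: 0.0
```

```bash
cat >> h.py <<'E'
def pose():
    o=ctrl.get_obs();return np.array(o['ee_pos']),Rn.from_rotvec(o['orientation']).as_matrix(),o
def delta(p,R):
    p0,R0,o=pose();return np.round(np.r_[Rn.from_matrix(R0.T@R).as_rotvec()/1.5,R0.T@(np.array(p)-p0)/200],4).tolist()
def frame(yawdeg):  # tool down, y axis at yaw
    t=np.radians(yawdeg);y=np.array([np.cos(t),np.sin(t),0]);z=np.array([0,0,-1.]);return np.stack([np.cross(y,z),y,z],1)
E
python3 - <<'E'
from h import *
im,d,info=snap('wrist','w1');P=cloud(d,info);print(pose()[:2],ctrl.get_obs()['t'],ctrl.get_obs()['qpos'])
hsv=cv2.cvtColor(im,cv2.COLOR_RGB2HSV)
m=(hsv[...,0]<18)&(hsv[...,1]>130)&(P[...,2]>97)&(P[...,2]<112)&(d>0);q=P[m];print(len(q),q.mean(0),cv2.minAreaRect(q[:,:2].astype(np.float32)))
m=(np.abs(P[...,2]-55)<12)&(np.hypot(P[...,0]-510,P[...,1]-172)<65);q=P[m];print(cv2.minEnclosingCircle(q[:,:2].astype(np.float32)))
q=P[(np.abs(P[...,2])<15)];print('table',np.median(q,0))
E
```

```text
(array([508.94974952, 173.17187046, 222.55531998]), array([[-3.99147195e-01,  9.16886784e-01, -3.76050096e-04],
       [ 9.16886847e-01,  3.99147228e-01,  1.34815287e-05],
       [ 1.62460389e-04, -3.39414273e-04, -9.99999929e-01]])) 1.525 [ 3.05755940e-01  2.95763286e-01  1.82323541e+00  1.47663588e-04
  1.02294851e+00 -1.04907575e-01]
755 [508.03987773 173.87340021 105.2676332 ] ((508.8594970703125, 173.40760803222656), (27.37211036682129, 27.797880172729492), 22.863243103027344)
((508.6773986816406, 172.73081970214844), 51.95035934448242)
table [473.29524141 208.13608586   0.61923368]
```

View pics/w1.png

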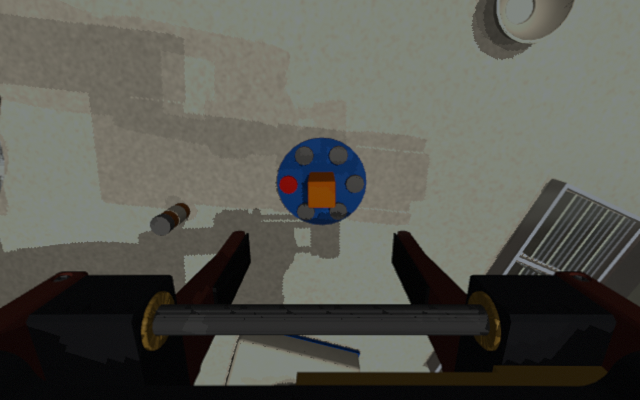

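The grip is centred at (321,190) between the fingers and square to them. Before grasping I'll do a dry run to look straight down the spindle.

```bash
cat >> h.py <<'E'
def head(yaw=6.03,o=(576.3,-161.8)):
    t=np.radians(yaw);xm=np.array([np.cos(t),np.sin(t),0]);ym=np.array([-np.sin(t),np.cos(t),0])
    a=np.cos(np.radians(40))*np.array([0,0,1])-np.sin(np.radians(40))*xm
    return np.array([*o,100.]),np.stack([np.cross(ym,a),ym,a],1)
def toolhead(Rh,phi): # z=-a, y at phi deg from head x
    t=np.radians(phi);y=Rh[:,0]*np.cos(t)+Rh[:,1]*np.sin(t);z=-Rh[:,2];return np.stack([np.cross(y,z),y,z],1)
E
python3 - <<'E'
from h import *
O,Rh=head();R=toolhead(Rh,-24);p=O+110*Rh[:,2];print(p,delta(p,R))
E
```

```text
[ 505.98458077 -169.2276742   184.26488874] [-0.4749, 0.027, 0.4627, -1.5638, -0.6969, 0.1914]
```

Emit:
{"fn": "servo_tool", "kwargs": {"rows": [[0,0,0,-0.25,-0.11,0,87],[0,0,0,-0.52,-0.23,0,87],[0,0,0,-0.78,-0.35,0,87]]}}

```text
t: 1.9
ee_pos: [506.9, 1.0, 222.8]
orientation: [1.72, 2.628, 0.0]
ft_force: [0.7, -0.1, -0.3]
width: 87.1
grasp_force: 0.0
```

Emit:
{"fn": "servo_tool", "kwargs": {"rows": [[-0.08,0.004,0.08,-0.14,-0.06,0.03,87],[-0.16,0.009,0.155,-0.28,-0.12,0.07,87],[-0.24,0.013,0.23,-0.42,-0.18,0.1,87],[-0.32,0.018,0.31,-0.56,-0.24,0.13,87],[-0.4,0.022,0.39,-0.7,-0.31,0.16,87],[-0.475,0.027,0.463,-0.784,-0.347,0.19,87],[-0.475,0.027,0.463,-0.784,-0.347,0.19,87],[-0.475,0.027,0.463,-0.784,-0.347,0.19,87]]}}

```text
t: 2.9
ee_pos: [504.8, -169.2, 183.7]
orientation: [2.162, 1.567, 0.84]
ft_force: [0.4, 0.3, -0.6]
width: 86.9
grasp_force: 0.0
```

Run:
```python
from h import *
print(pose()[0],pose()[2]['qpos'].round(3),pose()[2]['t'])
im,d,info=snap('wrist','w2');P=cloud(d,info);O,Rh=head();q=(P-O)@Rh
print('R err',(toolhead(Rh,-24).T@pose()[1]).round(3).tolist())
ok=(d>0)&(np.hypot(q[...,0],q[...,1])<30)
f=ok&(np.abs(q[...,2])<6);w=q[f];print('flange',len(w),np.median(w,0),cv2.minEnclosingCircle(w[:,:2].astype(np.float32)))
A=np.c_[w[:,:2],np.ones(len(w))];print('tilt',np.linalg.lstsq(A,w[:,2],rcond=None)[0])
for lo in range(14,52,6):
    w=q[ok&(q[...,2]>lo)&(q[...,2]<=lo+6)&(np.hypot(q[...,0],q[...,1])<14)]
    if len(w):print(lo,len(w),w.mean(0).round(1),w.min(0).round(1),w.max(0).round(1))
u,v=proj(O,info);u,v=int(u),int(v);print('O pix',u,v,'tip',proj(O+48*Rh[:,2],info))
c=im[max(v-60,0):v+60,max(u-80,0):u+80];cv2.imwrite('pics/c2.png',cv2.resize(c,None,fx=5,fy=5,interpolation=2)[:,:,::-1]);print(max(u-80,0),max(v-60,0))
```

```text
[ 504.7861718  -169.24941106  183.74224933] [-0.587  0.247  2.264  1.44   0.426 -1.572] 2.9
R err [[1.0, -0.0, -0.0], [0.0, 1.0, -0.002], [0.0, 0.002, 1.0]]
flange 1213 [3.40446386 6.45253409 1.09232954] ((-0.8713018894195557, -1.064708948135376), 24.158395767211914)
tilt [-2.77185101e-03 -1.07299644e-03  1.09593642e+00]
14 33 [ 2.5  5.  17.1] [-6.1 -2.4 14. ] [ 7.8  7.3 19.7]
20 31 [ 1.9  5.  23. ] [-6.1 -1.5 20.1] [ 7.8  7.2 25.6]
26 39 [ 1.9  4.9 29.2] [-7.6 -1.1 26. ] [ 7.8  7.2 32. ]
32 47 [ 1.6  4.5 35.9] [-8.8 -4.9 32.5] [ 7.9  7.1 38. ]
38 122 [ 0.9  1.9 41. ] [-8.6 -8.4 38.1] [ 7.8  6.8 44. ]
44 158 [-0.1 -0.1 47.8] [-6.6 -5.7 44. ] [ 5.5  4.9 49.9]
50 5 [-0.5 -0.4 50.2] [-3.8 -2.  50.1] [ 2.2  1.  50.2]
O pix 322 195 tip (np.float64(322.5506683113883), np.float64(212.01791638693274))
242 135
```

View pics/c2.png

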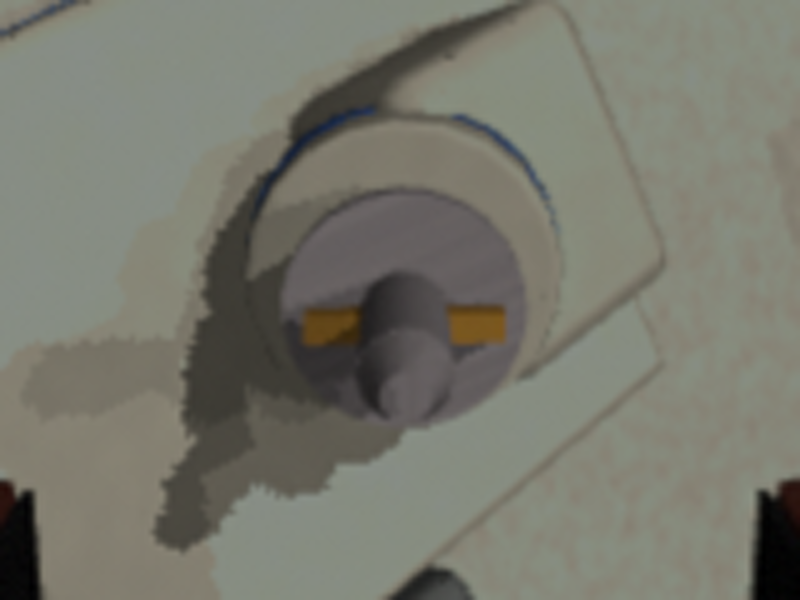

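The wrist crop shows the flange circle centred at (403,307), the bar level from (302,328) to (504,325), so it lies along the tool's y axis (head angle about -24°), and the tip at (405,393). The spindle is within 1 mm of my model. Now back to grasp.

Run:
```python
from h import *
print(delta((508.8,173.1,180),frame(23.3)), delta((507,0,200),frame(23.3)))
```

```text
[0.4734, -0.0283, -0.4605, 1.608, -0.5669, 0.1433] [0.4734, -0.0283, -0.4605, 0.8178, -0.2282, 0.0021]
```

Emit:
{"fn": "servo_tool", "kwargs": {"rows": [[0.06,-0.004,-0.06,0.1,-0.03,-0.02,87],[0.14,-0.008,-0.13,0.24,-0.07,-0.02,87],[0.22,-0.013,-0.21,0.38,-0.1,-0.01,87],[0.3,-0.018,-0.29,0.52,-0.14,-0.01,87],[0.38,-0.022,-0.37,0.66,-0.18,0,87],[0.473,-0.028,-0.46,0.818,-0.228,0.002,87],[0.473,-0.028,-0.46,0.818,-0.228,0.002,87]]}}

```text
t: 3.82
ee_pos: [509.8, 0.8, 202.3]
orientation: [1.717, 2.622, -0.006]
ft_force: [0.9, 0.3, -0.7]
width: 87.4
grasp_force: 0.0
```

Emit:
{"fn": "servo_tool", "kwargs": {"rows": [[0,0,0,0.2,0.09,0,87],[0,0,0,0.45,0.2,0,87],[0,0,0,0.68,0.3,0,87],[0,0,0,0.79,0.354,0.1,87],[0,0,0,0.79,0.354,0.1,87]]}}

```text
t: 4.45
ee_pos: [510.7, 173.7, 180.2]
orientation: [1.722, 2.621, -0.002]
ft_force: [-0.7, -1.2, -0.8]
width: 87.1
grasp_force: 0.0
```

Run:
```python
from h import *
print(pose()[0],delta((508.8,173.1,68),frame(23.3)))
```

```text
[510.69354762 173.66865873 180.23321733] [0.001, 0.0033, 0.001, 0.0039, -0.0107, 0.5611]
```

Emit:
{"fn": "servo_tool", "kwargs": {"rows": [[0.001,0.003,0.001,0.003,-0.01,0.08,87],[0.001,0.003,0.001,0.003,-0.01,0.2,87],[0.001,0.003,0.001,0.003,-0.01,0.32,87],[0.001,0.003,0.001,0.003,-0.01,0.44,87],[0.001,0.003,0.001,0.003,-0.01,0.52,87],[0.001,0.003,0.001,0.003,-0.01,0.56,87],[0.001,0.003,0.001,0.003,-0.01,0.56,87],[0.001,0.003,0.001,0.003,-0.01,0.56,87]]}}

```text
t: 5.45
ee_pos: [509.6, 172.2, 69.2]
orientation: [-1.732, -2.619, -0.006]
ft_force: [0.5, 0.3, 0.3]
width: 87.0
grasp_force: 0.0
```

Run:
```python
from h import *
print(pose()[0],delta((508.8,173.1,68),frame(23.3)))
```

```text
[509.64532633 172.1648644   69.15243878] [0.0015, -0.0024, -0.0031, 0.0059, -0.0021, 0.0058]
```

Emit:
{"fn": "servo_tool", "kwargs": {"rows": [[0.001,-0.002,-0.003,0.006,-0.002,0.004,70],[0.001,-0.002,-0.003,0.006,-0.002,0.004,50],[0.001,-0.002,-0.003,0.006,-0.002,0.004,38],[0.001,-0.002,-0.003,0.006,-0.002,0.004,30],[0.001,-0.002,-0.003,0.006,-0.002,0.004,26],[0.001,-0.002,-0.003,0.006,-0.002,0.004,20],[0.001,-0.002,-0.003,0.006,-0.002,0.004,20],[0.001,-0.002,-0.003,0.006,-0.002,0.004,20]]}}

```text
t: 6.45
ee_pos: [508.5, 173.1, 67.7]
orientation: [-1.727, -2.624, -0.001]
ft_force: [0.6, 0.8, -1.5]
width: 27.6
grasp_force: 30.0
```

Run:
```python
from h import *
print(pose()[0],delta((508.8,173.1,68),frame(23.3)));o=pose()[2];print(o['grasp_force'],o['ft_force'],o['moment'])
im,d,info=snap('wrist','w3');P=cloud(d,info)
m=(np.abs(P[...,2]-55)<12)&(np.hypot(P[...,0]-509,P[...,1]-173)<60)&(d>0)
hsv=cv2.cvtColor(im,cv2.COLOR_RGB2HSV);b=m&(hsv[...,0]>100)&(hsv[...,0]<125)&(hsv[...,1]>120)
q=P[b];print(len(q),cv2.minEnclosingCircle(q[:,:2].astype(np.float32)),q[:,2].mean())
```

```text
[508.48890525 173.11354621  67.6961614 ] [0.0001, -0.0005, -0.0001, -0.0007, 0.0014, -0.0015]
29.95104968547821 [ 0.58046137  0.78800293 -1.54325796] [ 0.01556927 -0.27109052 -0.0617277 ]
7097 ((507.62347412109375, 172.8765869140625), 51.509666442871094) 56.67521258279805
```

Emit:
{"fn": "servo_tool", "kwargs": {"rows": [[0,0,0,0,0,-0.02,20],[0,0,0,0,0,-0.1,20],[0,0,0,0,0,-0.25,20],[0,0,0,0,0,-0.42,20],[0,0,0,0,0,-0.6,20],[0,0,0,0,0,-0.72,20],[0,0,0,0,0,-0.76,20],[0,0,0,0,0,-0.76,20]]}}

```text
t: 7.5
ee_pos: [508.2, 172.9, 220.0]
orientation: [-1.727, -2.624, -0.001]
ft_force: [0.6, -0.3, -3.2]
width: 27.8
grasp_force: 29.9
```

Emit:
{"fn": "servo_tool", "kwargs": {"rows": [[0,0,0,-0.05,-0.02,0,20],[0,0,0,-0.18,-0.08,0,20],[0,0,0,-0.35,-0.16,0,20],[0,0,0,-0.52,-0.24,0,20],[0,0,0,-0.68,-0.31,0,20],[0,0,0,-0.78,-0.35,0,20],[0,0,0,-0.8,-0.36,0,20],[0,0,0,-0.8,-0.36,0,20]]}}

```text
t: 8.5
ee_pos: [505.0, -2.6, 218.9]
orientation: [-1.727, -2.622, 0.001]
ft_force: [-0.0, -0.2, -3.8]
width: 28.0
grasp_force: 29.9
```

```bash
cat >> h.py <<'E'
def goal(h,phi=-24,dx=0,dy=0):  # mouth h above flange
    O,Rh=head();return O+Rh@np.array([-.6+dx,-.9+dy,1.0+h+67.7]),toolhead(Rh,phi)
def st():
    p,R,o=pose();O,Rh=head();print('t',round(o['t'],2),'head xyz',(Rh.T@(p-O)-[-.6,-.9,68.7]).round(2),'F head',(Rh.T@o['ft_force']).round(1),'M tool',(R.T@o['moment']).round(2),'gf',round(o['grasp_force'],1),'w',round(o['width'],1),'rot',np.degrees(Rn.from_matrix(toolhead(Rh,-24).T@R).as_rotvec()).round(2))
E
python3 - <<'E'
from h import *
st();print(ctrl.get_obs()['ft_force'],pose()[0]);g=goal(75);print(g[0],delta(*g))
E
```

```text
t 8.5 head xyz [ 35.53 166.71  57.23] F head [-2.5 -0.2 -2.9] M tool [-0.   -0.01  0.03] gf 29.9 w 28.0 rot [ 40.9   -2.37 -39.48]
[-0.03361002 -0.21197935 -3.78223775] [504.99308395  -2.59530953 218.92442404]
[ 484.07995394 -172.44654721  209.69491391] [-0.4758, 0.0275, 0.4593, -0.7391, -0.4313, 0.0457]
```

Emit:
{"fn": "servo_tool", "kwargs": {"rows": [[-0.04,0.002,0.03,-0.05,-0.03,0,20],[-0.1,0.006,0.1,-0.15,-0.09,0,20],[-0.18,0.01,0.17,-0.27,-0.16,0.01,20],[-0.26,0.015,0.25,-0.4,-0.23,0.02,20],[-0.34,0.02,0.33,-0.53,-0.31,0.03,20],[-0.41,0.024,0.4,-0.65,-0.38,0.04,20],[-0.46,0.027,0.445,-0.72,-0.42,0.045,20],[-0.476,0.0275,0.459,-0.739,-0.431,0.046,20],[-0.476,0.0275,0.459,-0.739,-0.431,0.046,20],[-0.476,0.0275,0.459,-0.739,-0.431,0.046,20]]}}

```text
t: 9.75
ee_pos: [485.1, -171.7, 210.4]
orientation: [2.155, 1.572, 0.843]
ft_force: [0.8, -0.2, -3.0]
width: 28.0
grasp_force: 30.0
```

Run:
```python
from h import *
st();g=goal(75);print(delta(*g));g=goal(50);print(delta(*g))
im,d,info=snap('side','s2')
O,Rh=head();u,v=map(int,proj(O+60*Rh[:,2],info));cv2.imwrite('pics/c3.png',cv2.resize(im[v-60:v+60,u-80:u+80],None,fx=5,fy=5,interpolation=2)[:,:,::-1])
```

```text
t 9.75 head xyz [ 1.28  0.6  74.81] F head [-1.3 -0.3 -2.8] M tool [ 0.75 -0.37  0.01] gf 30.0 w 28.0 rot [-0.04  0.09 -0.16]
[0.0004, -0.001, 0.0018, -0.0053, -0.0046, -0.001]
[0.0004, -0.001, 0.0018, -0.0055, -0.0047, 0.124]
```

View pics/c3.png

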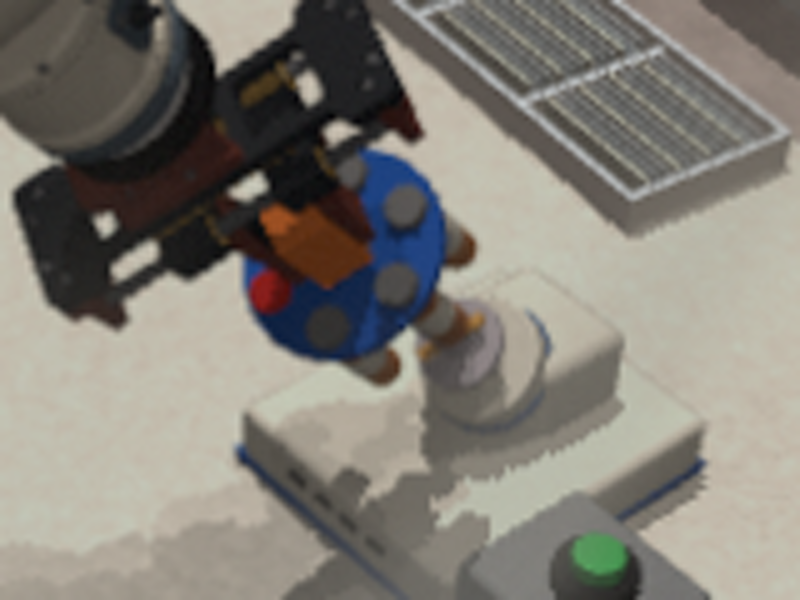

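The crop shows the carrier at (345,255) tilted in line with the spindle (flange at (465,345)), with nothing in contact. I'll check the disc's axis by depth and correct the offset.

Emit:
{"fn": "servo_tool", "kwargs": {"rows": [[0,-0.001,0.002,-0.005,-0.005,0.03,20],[0,-0.001,0.002,-0.005,-0.005,0.07,20],[0,-0.001,0.002,-0.005,-0.005,0.09,20],[0,-0.001,0.002,-0.005,-0.005,0.09,20]]}}

```text
t: 10.3
ee_pos: [495.5, -171.4, 195.3]
orientation: [2.16, 1.567, 0.842]
ft_force: [0.8, 0.7, -3.0]
width: 28.0
grasp_force: 30.0
```

Run:
```python
from h import *
st();O,Rh=head()
for n in('side','top','wrist'):
    im,d,info=snap(n,n+'3');q=(cloud(d,info)-O)@Rh;hsv=cv2.cvtColor(im,cv2.COLOR_RGB2HSV)
    m=(d>0)&(hsv[...,0]>100)&(hsv[...,0]<125)&(hsv[...,1]>120)&(np.hypot(q[...,0],q[...,1])<62)&(np.abs(q[...,2]-113)<12)
    w=q[m]
    if len(w)<30: print(n,len(w));continue
    A=np.c_[w[:,:2],np.ones(len(w))];c=np.linalg.lstsq(A,w[:,2],rcond=None)[0];r=w[:,2]-A@c;k=abs(r)<2.5;c=np.linalg.lstsq(A[k],w[k,2],rcond=None)[0]
    print(n,len(w),k.sum(),'slope deg',np.degrees(c[:2]).round(2),'z0',c[2].round(1),cv2.minEnclosingCircle(w[k,:2].astype(np.float32)))
```

```text
t 10.3 head xyz [-0.49 -0.12 56.65] F head [-1.2  0.6 -2.9] M tool [ 0.69 -0.33 -0.07] gf 30.0 w 28.0 rot [-0.03 -0.01  0.09]
side 499 416 slope deg [-0.    0.09] z0 113.5 ((-0.5324342250823975, -3.2397425174713135), 50.61918258666992)
top 487 437 slope deg [ 0.31 -0.27] z0 114.0 ((1.285931944847107, -1.4601961374282837), 51.782657623291016)
wrist 7042 6995 slope deg [-0.03 -0.28] z0 115.1 ((-1.6708056926727295, -1.524948000907898), 51.79526138305664)
```

Run:
```python
from h import *
st();print(delta(*goal(40,dx=.5,dy=.4)))
```

```text
t 10.45 head xyz [-0.34 -0.39 57.07] F head [-2.1 -0.6 -2.7] M tool [ 0.77 -0.35 -0.04] gf 30.0 w 28.1 rot [-0.08 -0.03  0.09]
[0.0009, 0.0004, -0.0011, 0.0054, 0.0021, 0.0853]
```

Emit:
{"fn": "servo_tool", "kwargs": {"rows": [[0,0,0,0.005,0.002,0.02,20],[0,0,0,0.005,0.002,0.045,20],[0,0,0,0.005,0.002,0.07,20],[0,0,0,0.005,0.002,0.085,20],[0,0,0,0.005,0.002,0.085,20]]}}

```text
t: 11.08
ee_pos: [506.8, -169.6, 182.8]
orientation: [2.16, 1.567, 0.842]
ft_force: [-0.0, 0.3, -3.5]
width: 27.7
grasp_force: 30.0
```

```bash
python3 -c "
from h import *
st();print(delta(*goal(30,dx=.5,dy=.4)))"
```

```text
t 11.07 head xyz [ 0.22  0.42 39.72] F head [-2.2  0.3 -2.7] M tool [ 0.68 -0.35 -0.04] gf 30.0 w 27.7 rot [-0.04 -0.02  0.11]
[0.0005, 0.0003, -0.0012, 0.0005, 0.0013, 0.0486]
```

Free so far. Advance in small steps, watching force.

Emit:
{"fn": "servo_tool", "kwargs": {"rows": [[0,0,0,0,0.001,0.015,20],[0,0,0,0,0.001,0.03,20],[0,0,0,0,0.001,0.045,20],[0,0,0,0,0.001,0.06,20],[0,0,0,0,0.001,0.06,20]]}}

```text
t: 11.7
ee_pos: [514.6, -168.9, 173.8]
orientation: [2.16, 1.566, 0.842]
ft_force: [-0.7, 0.1, -3.3]
width: 27.7
grasp_force: 30.0
```

```bash
python3 -c "
from h import *
st()"
```

```text
t 11.7 head xyz [ 0.49  0.28 27.79] F head [-2.6  0.2 -2.1] M tool [ 0.68 -0.36  0.01] gf 30.0 w 27.7 rot [-0.06 -0.03  0.1 ]
```

Emit:
{"fn": "servo_tool", "kwargs": {"rows": [[0,0,0,0,0,0.015,20],[0,0,0,0,0,0.03,20],[0,0,0,0,0,0.045,20],[0,0,0,0,0,0.06,20],[0,0,0,0,0,0.07,20],[0,0,0,0,0,0.07,20]]}}

```text
t: 12.45
ee_pos: [523.6, -168.0, 163.2]
orientation: [2.16, 1.566, 0.842]
ft_force: [0.0, -0.4, -3.2]
width: 28.0
grasp_force: 30.0
```

```bash
python3 -c "
from h import *
st()"
```

```text
t 12.45 head xyz [ 0.55  0.24 13.86] F head [-2.1 -0.4 -2.4] M tool [ 0.76 -0.38 -0.05] gf 30.0 w 28.0 rot [-0.06 -0.03  0.1 ]
```

Emit:
{"fn": "servo_tool", "kwargs": {"rows": [[0,0,0,0,0,0.01,20],[0,0,0,0,0,0.02,20],[0,0,0,0,0,0.03,20],[0,0,0,0,0,0.03,20]]}}

```text
t: 12.95
ee_pos: [527.4, -167.6, 158.6]
orientation: [2.159, 1.566, 0.842]
ft_force: [-0.5, -0.1, -3.3]
width: 28.1
grasp_force: 30.0
```

```bash
python3 -c "
from h import *
st()"
```

```text
t 12.95 head xyz [0.57 0.24 7.87] F head [-2.5 -0.  -2.2] M tool [ 0.71 -0.41  0.02] gf 30.0 w 28.1 rot [-0.07 -0.03  0.1 ]
```

No resistance at 7.9 mm, so the slots are over the bar. Down to the flange.

Emit:
{"fn": "servo_tool", "kwargs": {"rows": [[0,0,0,0,0,0.01,20],[0,0,0,0,0,0.02,20],[0,0,0,0,0,0.032,20],[0,0,0,0,0,0.032,20]]}}

```text
t: 13.45
ee_pos: [531.5, -167.2, 153.7]
orientation: [2.159, 1.566, 0.842]
ft_force: [0.4, -0.1, -3.6]
width: 27.6
grasp_force: 30.0
```

```bash
python3 -c "
from h import *
st()"
```

```text
t 13.45 head xyz [0.57 0.24 1.43] F head [-2.  -0.1 -3. ] M tool [ 0.78 -0.33 -0.06] gf 30.0 w 27.6 rot [-0.06 -0.03  0.1 ]
```

Emit:
{"fn": "servo_tool", "kwargs": {"rows": [[0,0,0,0,0,0.005,20],[0,0,0,0,0,0.01,20],[0,0,0,0,0,0.01,20]]}}

```text
t: 13.82
ee_pos: [532.8, -167.1, 152.3]
orientation: [2.159, 1.566, 0.842]
ft_force: [-0.9, 0.5, -3.5]
width: 28.0
grasp_force: 30.0
```

```bash
python3 -c "
from h import *
st()"
```

```text
t 13.82 head xyz [ 0.64  0.19 -0.42] F head [-2.9  0.6 -2.1] M tool [ 0.72 -0.35  0.02] gf 30.0 w 28.0 rot [-0.08 -0.03  0.1 ]
```

Emit:
{"fn": "servo_tool", "kwargs": {"rows": [[0,0,0,0,0,0.005,20],[0,0,0,0,0,0.01,20],[0,0,0,0,0,0.01,20]]}}

```text
t: 14.2
ee_pos: [533.9, -167.0, 150.9]
orientation: [2.159, 1.566, 0.842]
ft_force: [-4.4, -1.0, 1.1]
width: 27.9
grasp_force: 30.0
```

```bash
python3 -c "
from h import *
st()"
```

```text
t 14.2 head xyz [ 0.62  0.17 -2.29] F head [-2.7 -0.5  3.7] M tool [ 0.78 -0.26 -0.03] gf 30.0 w 27.9 rot [-0.08 -0.04  0.1 ]
```

Firm spring contact (about 6 N net), so it is seated on the flange. Release and back off along the axis.

Emit:
{"fn": "servo_tool", "kwargs": {"rows": [[0,0,0,0,0,-0.003,20],[0,0,0,0,0,-0.003,30],[0,0,0,0,0,-0.003,40],[0,0,0,0,0,-0.003,60],[0,0,0,0,0,-0.003,80],[0,0,0,0,0,-0.003,80],[0,0,0,0,0,-0.003,80]]}}

```text
t: 15.08
ee_pos: [533.7, -167.1, 151.3]
orientation: [2.159, 1.566, 0.842]
ft_force: [-0.7, 0.5, -0.3]
width: 76.5
grasp_force: 0.0
```

Emit:
{"fn": "servo_tool", "kwargs": {"rows": [[0,0,0,0,0,-0.03,80],[0,0,0,0,0,-0.12,80],[0,0,0,0,0,-0.25,80],[0,0,0,0,0,-0.4,80],[0,0,0,0,0,-0.5,80],[0,0,0,0,0,-0.5,80],[0,0,0,0,0,-0.5,80]]}}

```text
t: 15.95
ee_pos: [469.8, -173.8, 227.7]
orientation: [2.159, 1.566, 0.842]
ft_force: [0.5, 0.9, -1.0]
width: 79.7
grasp_force: 0.0
```

Run:
```python
from h import *
st();O,Rh=head()
for n in('side','top','wrist'):
    im,d,info=snap(n,n+'4');q=(cloud(d,info)-O)@Rh;hsv=cv2.cvtColor(im,cv2.COLOR_RGB2HSV)
    m=(d>0)&(hsv[...,0]>100)&(hsv[...,0]<125)&(hsv[...,1]>120)&(np.hypot(q[...,0],q[...,1])<62)&(np.abs(q[...,2]-57)<15)
    w=q[m]
    if len(w)<30: print(n,len(w));continue
    A=np.c_[w[:,:2],np.ones(len(w))];c=np.linalg.lstsq(A,w[:,2],rcond=None)[0];r=w[:,2]-A@c;k=abs(r)<2.5;c=np.linalg.lstsq(A[k],w[k,2],rcond=None)[0]
    print(n,len(w),k.sum(),'slope deg',np.degrees(c[:2]).round(2),'z0',c[2].round(1),cv2.minEnclosingCircle(w[k,:2].astype(np.float32)))
print(delta((566.6,-295.4,180),frame(-20)),delta((566.6,-295.4,180),frame(-50)),delta((480,-230,260),frame(-35)))
im,d,info=load('top0');P=cloud(d,info);hsv=cv2.cvtColor(im,cv2.COLOR_RGB2HSV);m=(hsv[...,0]>45)&(hsv[...,0]<75)&(hsv[...,1]>120)&(hsv[...,2]>80)&(P[...,2]>66);m[:160]=0;m[200:]=0;m[:,:410]=0;m[:,445:]=0;q=P[m];print(q.mean(0),np.median(q,0),cv2.minEnclosingCircle(q[:,:2].astype(np.float32)))
```

```text
t 15.95 head xyz [ 0.56  0.2  98.02] F head [-0.2  0.9 -1.2] M tool [ 0.32 -0.21 -0.06] gf 0.0 w 79.7 rot [-0.09 -0.04  0.11]
side 515 412 slope deg [0.61 0.4 ] z0 55.9 ((-0.7849743962287903, -1.9636112451553345), 51.369266510009766)
top 587 522 slope deg [0.65 0.23] z0 56.2 ((1.2709311246871948, -1.9109715223312378), 52.53670883178711)
wrist 4657 4633 slope deg [0.33 0.23] z0 57.1 ((-1.5802301168441772, -2.00447416305542), 51.70902633666992)
[0.4217, -0.1972, 0.0213, -0.5312, 0.4226, 0.449] [0.3607, -0.3034, 0.3559, -0.5312, 0.4226, 0.449] [0.3937, -0.2514, 0.1887, -0.2119, 0.2288, -0.1122]
[ 567.09572422 -294.08661806   73.08210875] [ 567.12525589 -293.78340393   73.27034063] ((567.5255737304688, -294.92352294921875), 13.012988090515137)
```

The carrier sits home: disc plane at 56–57 mm and slope under 1°. Next is the button, so I'll check the bottle clearance and plan.

Run:
```python
from h import *
im,d,info=load('top0');P=cloud(d,info)
q=P[150:215,450:525].reshape(-1,3)
for lo,hi in((60,110),(110,145),(145,175)):
    w=q[(q[:,2]>lo)&(q[:,2]<hi)&(q[:,1]<-345)];print(lo,len(w),w.min(0).round(),w.max(0).round(),w.mean(0).round())
print(delta((520,-270,240),frame(5)))
```

```text
60 355 [ 504. -510.   61.] [ 574. -439.  110.] [ 532. -455.   92.]
110 291 [ 511. -500.  110.] [ 569. -444.  144.] [ 536. -464.  121.]
145 180 [ 523. -492.  146.] [ 554. -458.  164.] [ 539. -473.  159.]
[0.4573, -0.1019, -0.2576, -0.3831, 0.3844, 0.0788]
```

Bottle is far enough (y < -435). Move over and turn the tool down, closing the fingers.

Emit:
{"fn": "servo_tool", "kwargs": {"rows": [[0.06,-0.01,-0.03,-0.06,0.06,-0.05,80],[0.13,-0.03,-0.07,-0.13,0.13,-0.04,80],[0.21,-0.05,-0.12,-0.2,0.2,0,60],[0.3,-0.07,-0.17,-0.27,0.27,0.03,40],[0.38,-0.085,-0.215,-0.34,0.34,0.06,20],[0.457,-0.102,-0.258,-0.383,0.384,0.079,0],[0.457,-0.102,-0.258,-0.383,0.384,0.079,0],[0.457,-0.102,-0.258,-0.383,0.384,0.079,0]]}}

```text
t: 17.1
ee_pos: [519.1, -269.3, 239.6]
orientation: [2.123, 2.316, 0.002]
ft_force: [-0.5, -0.9, 0.1]
width: 23.4
grasp_force: 0.0
```

Run:
```python
from h import *
print(pose()[0],pose()[2]['t'],pose()[2]['width'],pose()[2]['ft_force']);print(delta((567,-294.8,150),frame(5)))
im,d,info=snap('wrist','w5');P=cloud(d,info);hsv=cv2.cvtColor(im,cv2.COLOR_RGB2HSV);m=(hsv[...,0]>45)&(hsv[...,0]<75)&(hsv[...,1]>120)&(hsv[...,2]>60)&(d>0)&(P[...,2]>66)&(P[...,2]<82);q=P[m]
if len(q):print(len(q),np.median(q,0),cv2.minEnclosingCircle(q[:,:2].astype(np.float32)))
```

```text
[ 519.11704889 -269.27747453  239.59309336] 17.1 23.38653438910584 [-0.54377322 -0.86827904  0.13844958]
[0.0008, -0.0006, -0.0002, -0.1484, 0.2269, 0.4481]
380 [ 565.00678883 -294.26503878   72.50002148] ((564.854248046875, -294.9949645996094), 13.649032592773438)
```

Emit:
{"fn": "servo_tool", "kwargs": {"rows": [[0,0,0,-0.05,0.07,0.1,0],[0,0,0,-0.1,0.15,0.25,0],[0,0,0,-0.14,0.21,0.42,0],[0,0,0,-0.147,0.222,0.58,0],[0,0,0,-0.147,0.222,0.7,0],[0,0,0,-0.147,0.222,0.75,0],[0,0,0,-0.147,0.222,0.75,0]]}}

```text
t: 18.02
ee_pos: [566.1, -295.8, 90.9]
orientation: [2.122, 2.315, 0.001]
ft_force: [-0.5, -0.4, 0.2]
width: 0.6
grasp_force: 0.0
```

Run:
```python
from h import *
o=pose()[2];print(pose()[0],o['t'],o['width'],o['ft_force']);print(delta((565.7,-294.8,66),frame(5)))
```

```text
[ 566.14937271 -295.75620826   90.88561913] 18.025 0.6201905871523427 [-0.45783572 -0.37141173  0.22493763]
[0.0007, 0.0004, -0.0005, 0.005, -0.002, 0.1244]
```

Emit:
{"fn": "servo_tool", "kwargs": {"rows": [[0,0,0,0.004,-0.002,0.05,0],[0,0,0,0.004,-0.002,0.08,0],[0,0,0,0.004,-0.002,0.1,0],[0,0,0,0.004,-0.002,0.115,0],[0,0,0,0.004,-0.002,0.12,0],[0,0,0,0.004,-0.002,0.12,0]]}}

```text
t: 18.77
ee_pos: [566.5, -295.0, 67.1]
orientation: [2.121, 2.315, 0.0]
ft_force: [-1.7, 2.1, 4.4]
width: 0.5
grasp_force: 2.2
```

Emit:
{"fn": "servo_tool", "kwargs": {"rows": [[0,0,0,0,0,0.003,0],[0,0,0,0,0,0.005,0],[0,0,0,0,0,0.005,0]]}}

```text
t: 19.15
ee_pos: [566.5, -295.1, 66.4]
orientation: [2.121, 2.315, 0.0]
ft_force: [-2.9, 1.9, 8.3]
width: 0.4
grasp_force: 3.7
```

The force passes 8 N and rises steeply, so the button is bottomed. Release it and retract.

Emit:
{"fn": "servo_tool", "kwargs": {"rows": [[0,0,0,0,0,-0.05,0],[0,0,0,0,0,-0.2,0],[0,0,0,0,0,-0.4,0],[0,0,0,0,0,-0.6,0],[0,0,0,0,0,-0.7,0],[0,0,0,0,0,-0.7,0],[0,0,0,0,0,-0.7,0]]}}

```text
t: 20.02
ee_pos: [565.4, -294.5, 204.3]
orientation: [-2.122, -2.316, 0.001]
ft_force: [-0.6, -0.7, -0.7]
width: 0.4
grasp_force: 0.0
```

Run:
```python
from h import *
st();O,Rh=head()
for n in('side','wrist'):
    im,d,info=snap(n,n+'6');P=cloud(d,info);q=(P-O)@Rh;hsv=cv2.cvtColor(im,cv2.COLOR_RGB2HSV)
    m=(d>0)&(hsv[...,0]>100)&(hsv[...,0]<125)&(hsv[...,1]>120)&(np.hypot(q[...,0],q[...,1])<62)&(np.abs(q[...,2]-57)<15)
    w=q[m];print(n,len(w),np.median(w[:,2]) if len(w) else '')
    m=(hsv[...,0]>45)&(hsv[...,0]<75)&(hsv[...,1]>120)&(hsv[...,2]>60)&(d>0)&(np.hypot(P[...,0]-566,P[...,1]+295)<12);w=P[m];print('btn',len(w),np.median(w,0) if len(w) else '')
im=cv2.imread('pics/side6.png');cv2.imwrite('pics/c6.png',cv2.resize(im[150:400,250:500],None,fx=2.2,fy=2.2))
```

```text
t 20.02 head xyz [  48.67 -129.92   27.1 ] F head [-1.  -0.7 -0.1] M tool [ 0.07 -0.05  0.04] gf 0.0 w 0.4 rot [ 39.34  -8.73 -22.03]
side 480 55.58832826824424
btn 18 [ 568.75387206 -302.03794887   71.99416856]
wrist 5643 57.15624420438528
btn 396 [ 565.91484349 -294.77841439   72.59757045]
```

View pics/c6.png

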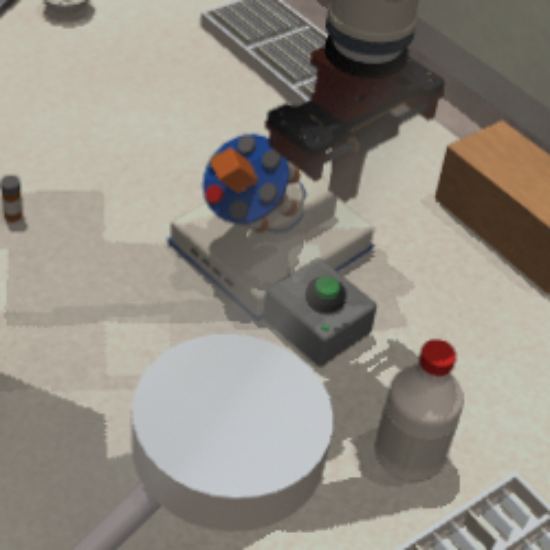

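The carrier is home on the spindle at (246,178), the button at (327,290) is back up (top at 72.6 mm), and the arm is clear.

```bash
python3 -c "
from workcell import ctrl
print(ctrl.close_job())"
```

```text
the job is handed in; nothing more can be done
None
```

The job is handed in at about 20 s: the carrier sits home on the spindle and is released, the start button was pressed fully down and has sprung back up, and the arm is clear; the hand-in gave no verdict.

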